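# Level the sensor calibration cradle, load it and latch it

### The job

Level the calibration cradle first: push the wooden wedge shim under its low corner foot until the ball in the round dish level on top comes to rest inside the small centre ring. Then swing the steel hold-down bail right back, lay every sensor module on the bench flat in a bay of its own, and swing the bail over the modules until its bar rests fully down in its two catches. The cradle must still read level when you leave it, and the spray can, reel and screwdriver are to be left where they are.

Things in the scene. Friction and masses are not known exactly. Their poses are not given: they have to be found in the camera images.
- cradle: Grey metal tray, 170 mm (its x) by 365 mm (its y), rocking on two black rubber feet at (-85,-170) and (85,170) mm. Origin midway between them on the rocking axis, 15 to 21 mm above the bench (stand height varies); the axis runs along (0.447,0.894,0). z is the tray's upward normal, vertical when level. Underside 15 mm, floor top 21 mm above the origin. Starts 0.07 rad out of level.
- low_foot (a point): Lowest point of the ball-ended steel foot (radius 12 mm) under the low corner, at (-95,190,4) mm in the cradle frame, under an ear reaching 25 mm past it in -x and 20 mm in +y. Hangs 7 to 13 mm over the bench at first, 19 to 25 mm when level; then bears 8 to 13 N. Below the tray the way is free for the shim along (0.894,-0.447) of the cradle frame.
- box_top (a point): Centre of the top of the grey box that carries the round dish level at the low end of the cradle; the box covers x -83 to 83, y 119 to 185 mm of the cradle, and its top is 40 mm above the tray floor. Its weight keeps the low foot down.
- bay0 (a point): Centre of the floor of a bay, 120 mm long (cradle x) and 44 mm wide (y), for one module lying along x. The four bays lie 66 mm apart in y; between them are flat ribs 22 mm wide and 8 mm high, at the bay ends walls 12 mm high.
- bay1 (a point): Centre of the floor of a bay, 120 mm long (cradle x) and 44 mm wide (y), for one module lying along x. The four bays lie 66 mm apart in y; between them are flat ribs 22 mm wide and 8 mm high, at the bay ends walls 12 mm high.
- bay2 (a point): Centre of the floor of a bay, 120 mm long (cradle x) and 44 mm wide (y), for one module lying along x. The four bays lie 66 mm apart in y; between them are flat ribs 22 mm wide and 8 mm high, at the bay ends walls 12 mm high.
- bay3 (a point): Centre of the floor of a bay, 120 mm long (cradle x) and 44 mm wide (y), for one module lying along x. The four bays lie 66 mm apart in y; between them are flat ribs 22 mm wide and 8 mm high, at the bay ends walls 12 mm high.
- level (a point): Centre of the top of the round dish level (a black-rimmed yellow disc 64 mm across, with a black centre ring 11 mm in radius) on the grey box, at (-45,152,67) mm in the cradle frame.
- ball (a joint): Offset in m of the dark steel ball (12 mm across), which runs to the low side, from the centre of the round dish level: 0 = level; positive = low corner still too low (0.0196 when unshimmed); negative = lifted too far. 1 mm of ball travel = 0.61 mm of lift at the foot = 3 mm of shim travel under the foot. Inside the ring = within 4 mm of the centre.
- shim: Wooden wedge 170 mm long, 40 mm wide, 160 g, with a grip block (30 mm long, 24 mm wide, top at 54 mm) on its thick end. Origin on the underside below the middle of the grip block; x points to the thin end at x = 155 mm (3 mm thick); the ramp rises 1 in 5 to 31 mm at x = 15 mm; z up. Friction holds it under the foot.
- bail (a joint): Angle in rad of the hold-down bail, a steel U of round bar: 0 = closed, bar down in its catches above the bays; grows as it swings up and back (pi/2 = upright) to its stop at 2.7. Stiff hinge: it stays where left (about 1.5 N at the bar). Starts closed or nearly so.
- bail_grip (a point): Middle of the bail's crossbar (10 mm thick, 276 mm long, along the cradle's y), 72 mm from the hinge line. Closed, it lies 47 mm above the tray floor at x = -10, y = -31 mm in the cradle frame, above the rib between the two middle bays.
- bail_hinge (a point): Point on the bail's hinge line (along the cradle's y) in line with the middle of the crossbar: (62,-31,68) mm in the cradle frame. Dark pivot posts stand at y = -169 and 107 mm; the dark forked catches stand at the same y, x = -10 mm, tops 55 mm above the floor.
- module0: Sensor module, a bare aluminium bar 110 x 36 x 36 mm with black end caps, 220 g; origin at its centre, x along its length. It may lie on any of its four long sides. Two to four modules are present, on the bench; None if absent.
- module1: Sensor module, a bare aluminium bar 110 x 36 x 36 mm with black end caps, 220 g; origin at its centre, x along its length. It may lie on any of its four long sides. Two to four modules are present, on the bench; None if absent.
- module2: Sensor module, a bare aluminium bar 110 x 36 x 36 mm with black end caps, 220 g; origin at its centre, x along its length. It may lie on any of its four long sides. Two to four modules are present, on the bench; None if absent.
- module3: Sensor module, a bare aluminium bar 110 x 36 x 36 mm with black end caps, 220 g; origin at its centre, x along its length. It may lie on any of its four long sides. Two to four modules are present, on the bench; None if absent.
- spray: Spray can, 54 mm across, 140 mm tall; a bystander, origin under its centre.
- reel: Green reel, 100 mm across, 45 mm high; a bystander, origin under its centre.
- driver: Screwdriver lying on the bench; a bystander.
Mind the look-alikes: they are no part of the job. Of the things like the shim, leave any that is orange; of the rest the larger one is meant. Leave any purple look-alike of the module3 alone.

How it is judged:
On the way, in this order (a step that is already met when the one before it is completed fails the run):
1. the shim is under the low corner and the ball sits inside the ring (value of joint ball between -0.004 and 0.004 m and horizontal distance between shim and low_foot below 0.14 m), for 0.3 s.
2. every module lies flat in a bay, the bail swung back (x of module0 in the frame of cradle between -0.012 and 0.012 m and y of module0 in the frame of cradle between -0.152 and 0.09 m and z of module0 in the frame of cradle between 0.033 and 0.044 m and angle between the x axis of each of module0, module1, module2, module3 and the x axis of cradle, either way round below 0.12 rad and x of module1 in the frame of cradle between -0.012 and 0.012 m and y of module1 in the frame of cradle between -0.152 and 0.09 m and z of module1 in the frame of cradle between 0.033 and 0.044 m and x of module2 in the frame of cradle between -0.012 and 0.012 m and y of module2 in the frame of cradle between -0.152 and 0.09 m and z of module2 in the frame of cradle between 0.033 and 0.044 m and x of module3 in the frame of cradle between -0.012 and 0.012 m and y of module3 in the frame of cradle between -0.152 and 0.09 m and z of module3 in the frame of cradle between 0.033 and 0.044 m and value of joint bail above 1.2 rad), for 0.2 s.
3. the bail is closed in its catches (value of joint bail below 0.08 rad), for 0.2 s.
At the end, for the whole second after the job is handed in: The ball of the level is within 4 mm of centre (inside the ring) on the shim under the low foot, every module present lies flat and lengthwise on the floor of a bay (within 12 mm along it, 0.12 rad), the bail is down in its catches (below 0.08 rad), and shim and modules are at rest (all of step 1 and x of module0 in the frame of cradle between -0.012 and 0.012 m and y of module0 in the frame of cradle between -0.152 and 0.09 m and z of module0 in the frame of cradle between 0.033 and 0.044 m and angle between the x axis of each of module0, module1, module2, module3 and the x axis of cradle, either way round below 0.12 rad and x of module1 in the frame of cradle between -0.012 and 0.012 m and y of module1 in the frame of cradle between -0.152 and 0.09 m and z of module1 in the frame of cradle between 0.033 and 0.044 m and x of module2 in the frame of cradle between -0.012 and 0.012 m and y of module2 in the frame of cradle between -0.152 and 0.09 m and z of module2 in the frame of cradle between 0.033 and 0.044 m and x of module3 in the frame of cradle between -0.012 and 0.012 m and y of module3 in the frame of cradle between -0.152 and 0.09 m and z of module3 in the frame of cradle between 0.033 and 0.044 m and linear speed of each of shim, module0, module1, module2, module3 below 0.02 m/s and value of joint bail below 0.08 rad); the robot touches nothing.
It fails at once if the spray can is moved by more than 30 mm (distance of spray from where it was at the start of the episode above 0.03 m).
It fails at once if the reel is moved by more than 30 mm (distance of reel from where it was at the start of the episode above 0.03 m).
It fails at once if the screwdriver is moved by more than 30 mm (distance of driver from where it was at the start of the episode above 0.03 m).
Of module0, module1, module2, module3 only 2 to 4 are there at a start; the rules pass over those that are not, and their reading is None.
At some moment in a run one of module0, module1, module2, module3, shim may be knocked a few centimetres aside while the robot is not near it.
Once in a run the grip may slacken for a moment while it holds something.
It also fails if it takes over 210 s, if anything falls off the work surface, if the arm or the gripper's body presses on something with over 40 N, if the wrist force passes 120 N, or if a joint passes its speed limit or range.

### The arm

A 6-joint arm with a two-finger parallel gripper is mounted at the origin on the work surface. World frame = base frame: x ahead of the robot, y to its left, z up, the work surface at z = 0. Lengths are in m, angles in rad, forces in N, time in s.
With the tool pointing down it reaches from about 0.275 to 1 m from the base axis. Payload 8.4 kg.
Tool frame: the origin (TCP) lies on the centre line of the jaws, within the pads' length; the fingertips stand 17 mm ahead of it and the grasp point (between the pads) lies 2 mm behind it (bot.tcp_to_tips is the z of the fingertips in the tool frame, in m); z points along the fingers, y is the line along which they close (so a half turn about z gives the same grasp; the last joint's range is limited). The gripper opens to 85 mm and grips with 20 to 120 N. Pads are 22 mm wide; open, the fingers measure 114 mm over their backs; the gripper's body (76 mm by 85 mm) begins 54 mm behind the grasp point. The pads swing forward as they close: fully open they stand 13 mm farther back than shut.
Start: joints at [1.108, 0.353, 1.633, -0, 1.155, -0.002], TCP at [0.278, 0.56, 0.248] pointing down, gripper open.
Joint ranges: [-2.63, 2.63], [-0.92, 2.1], [0.06, 2.66], [-1.3, 4.44], [0, 2.69], [-3.02, 3.02]. Speed limits (rad/s): [2.22, 2.22, 2.79, 3.14, 3.14, 3.14].

### API

Orientations are given as a unit quaternion [x, y, z, w].
In Python, from workcell import bot, hand, kinematics, get_obs, vision, hand_in gives the robot as it stands. The module is installed in compiled form; this text tells all that it offers. Calls block until the motion is done:
- bot.reach(position, orientation): joint-space move of the TCP to a pose.
- bot.servo_line(position, ori=None, velocity=0.15): straight line of the TCP; ori=None keeps the orientation; velocity is the mean speed in m/s.
- bot.goto_joints(angles): joint-space move.
- hand.move_gripper(opening, strength=None): finger opening in m; strength is the grip in N (None keeps the last); returns when the fingers have stopped.
- bot.dwell(seconds).
- kinematics.solve_ik(position, orientation): joint angles nearest the present ones, or None.
- get_obs(): the state.
- vision.read_camera(name): name is "side" or "top"; returns a dict with "frame" (420x560x3 uint8, red, green, blue), "intrinsics" (3x3 intrinsics, pixels), "dist" ([k1, k2, p1, p2, k3] as OpenCV has them; the pictures are not rectified), "view" (4x4, takes a point from world to camera coordinates). Camera axes: x right, y down, z forward; pixel columns grow to the right and rows downward; lengths in m; the calibration is good to about 2 mm. A picture is of the moment at which its call begins. There is no depth.
A pose or a line that the arm cannot do raises bot.IKError and nothing moves.
- hand_in(): hands the job in; it is judged then, once.
The state is a dict: "time_s": time; "joint_pos": joint angles; "joint_vel": joint speeds; "joint_efforts": joint torques, N m; "position": TCP position; "orientation": TCP orientation; "wrist_force": force on the tool from outside, world axes, zero at the start; "ft_torque": the same for the moment, N m; "gripper_width": finger opening in m; "grip_force": force on a finger pad.
Only numpy, scipy, OpenCV 4.12 (cv2) and the standard library are available. Lean on these libraries where they do the work, as an engineer would, in place of code of your own. Each camera call takes 0.05 s, during which the arm holds its last target. There are 200 camera calls.

## Working session

There is one attempt and no reset: what is moved stays moved. The work goes in short steps, each a Python script; the robot and the scene stay as the last script left them, time stands still between calls to the robot, and variables do not carry over. Pictures are saved under pics/ and viewed, at most 14 in all, crops included, and the job is handed in when it is done.

```bash
mkdir -p pics; python3 - <<'E'
from workcell import *
import cv2,numpy as np
o=get_obs();print(o['time_s'],o['position'],o['orientation'],o['wrist_force'])
for n in('top','side'):
    d=vision.read_camera(n);cv2.imwrite(f'pics/{n}0.png',cv2.resize(d['frame'][:,:,::-1],(800,600),interpolation=cv2.INTER_CUBIC))
    np.set_printoptions(suppress=True,precision=4);print(d['intrinsics'],d['dist'],d['view'])
E
```

```text
0.0 [0.27771038 0.5593828  0.24753436] [ 2.28369339e-01  9.73574300e-01 -7.09405699e-04 -1.57242121e-04] [ 1.48269021e-04 -2.47075467e-01  7.44227047e-01]
[[474.9483   0.     280.1225]
 [  0.     474.9483 215.4733]
 [  0.       0.       1.    ]] [-0.1441  0.      0.      0.      0.    ] [[-0.0195 -0.9996 -0.0184  0.1083]
 [-0.9988  0.0203 -0.0454  0.5364]
 [ 0.0457  0.0175 -0.9988  1.5864]
 [ 0.      0.      0.      1.    ]]
[[506.1569   0.     273.0174]
 [  0.     506.1569 213.3334]
 [  0.       0.       1.    ]] [-0.1767  0.      0.      0.      0.    ] [[-0.9677 -0.2514 -0.0184  0.5355]
 [-0.1364  0.5836 -0.8005  0.0836]
 [ 0.2119 -0.7721 -0.5991  1.5504]
 [ 0.      0.      0.      1.    ]]
```

View pics/top0.png

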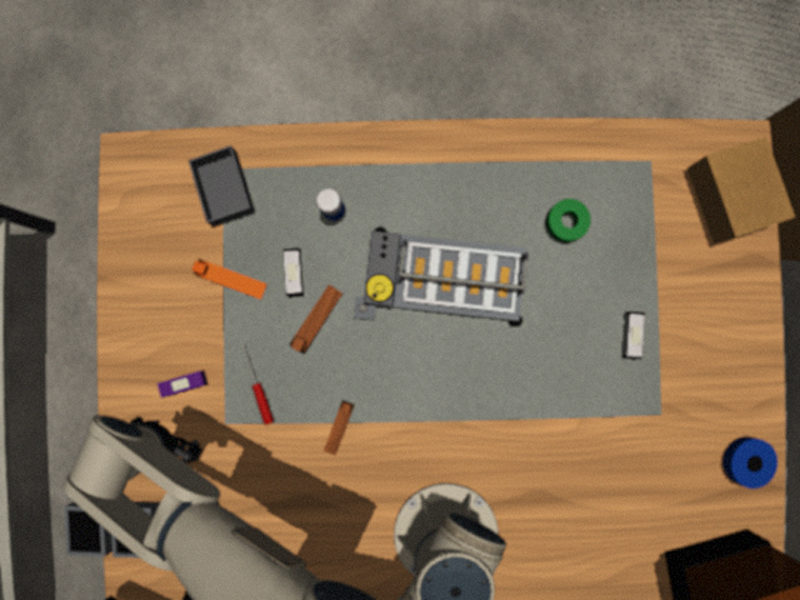

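View pics/side0.png

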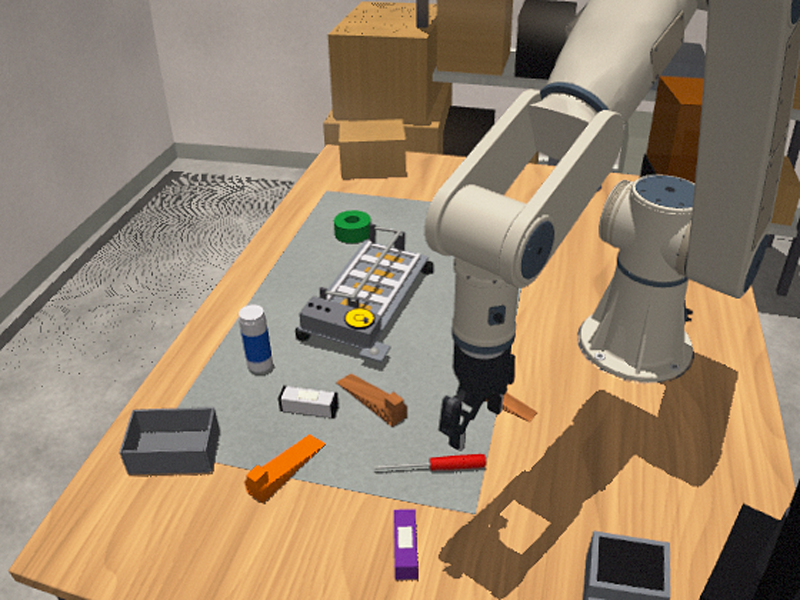

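The top view shows the level at (379,288), the ear at (365,308), the brown shim at (317,320) and modules at (292,272) and (633,335). The smaller brown, orange and purple look-alikes, the spray can, reel and driver are all clear. I'll move the arm aside to check for hidden modules and take enlarged crops.

```bash
cat > h.py <<'E'
from workcell import *
import cv2,numpy as np
from scipy.optimize import minimize
from scipy.spatial.transform import Rotation as R
np.set_printoptions(suppress=True,precision=4)
def cam(n): return vision.read_camera(n)
def proj(d,P):
    V=d['view']; p,_=cv2.projectPoints(np.asarray(P,float).reshape(-1,1,3),cv2.Rodrigues(V[:3,:3])[0],V[:3,3],d['intrinsics'],np.array(d['dist'],float))
    return p.reshape(-1,2)
def ray(d,uv):
    u=cv2.undistortPoints(np.array([[uv]],float),d['intrinsics'],np.array(d['dist'],float)).ravel()
    Rm=d['view'][:3,:3]; return -Rm.T@d['view'][:3,3],Rm.T@np.r_[u,1]
def onplane(d,uv,z):
    c,r=ray(d,uv); return c+r*(z-c[2])/r[2]
def down(yaw): # tool down, tool x at yaw -> closes along yaw+90deg
    return (R.from_euler('z',yaw)*R.from_euler('x',np.pi)).as_quat()
E
python3 - <<'E'
from h import *
q=list(get_obs()['joint_pos']);q[0]=1.95;bot.goto_joints(q)
t=cam('top');s=cam('side')
import pickle;pickle.dump((t,s),open('c0.pkl','wb'))
cv2.imwrite('pics/t1.png',cv2.resize(t['frame'][150:235,240:373,::-1],(798,510),interpolation=cv2.INTER_CUBIC))
cv2.imwrite('pics/s1.png',cv2.resize(s['frame'][130:330,160:420,::-1],(780,600),interpolation=cv2.INTER_CUBIC))
a=t['frame'][160:320,100:340,::-1]
cv2.imwrite('pics/t2.png',cv2.resize(t['frame'][80:390,60:480,::-1],(800,590),interpolation=cv2.INTER_CUBIC))
E
```

```text
(no output)
```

View pics/t1.png

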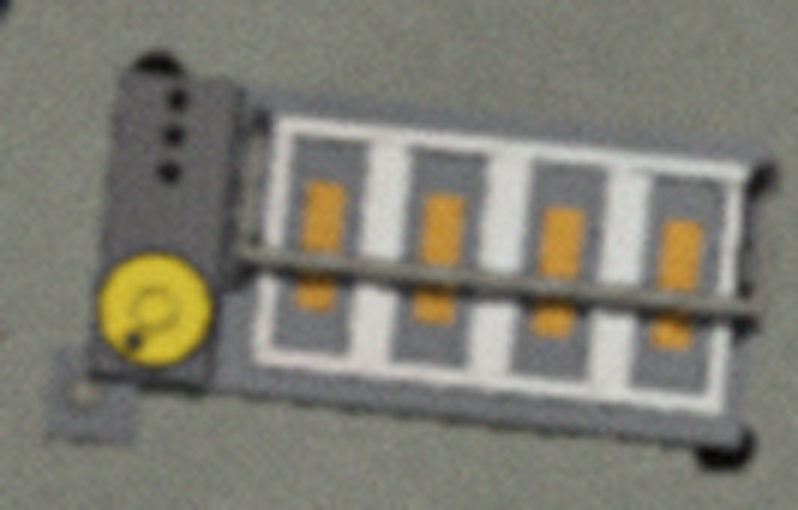

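View pics/s1.png

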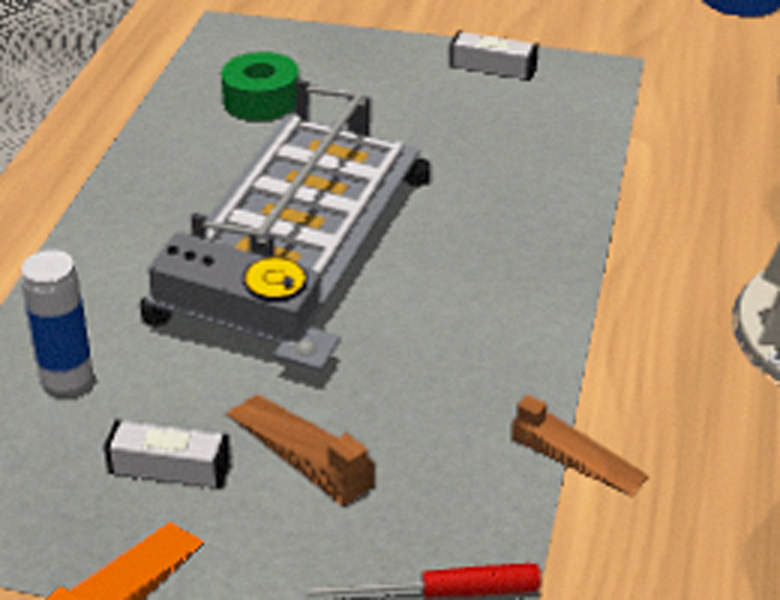

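View pics/t2.png

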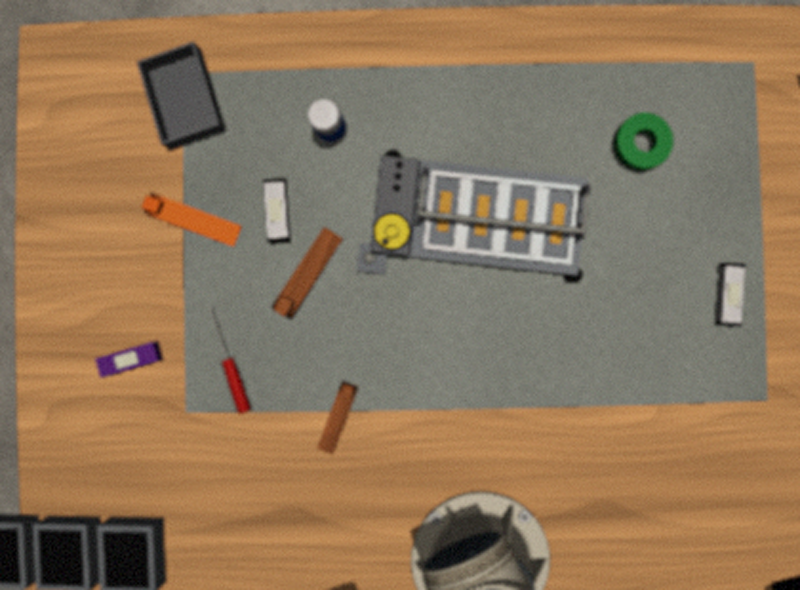

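The crops show exactly two modules, at (275,210) and (732,294) in the last crop. The shim points from its block at (285,305) to its thin tip at (332,235). The ball lies at the disc's low side. Next I'll fit the poses.

```bash
cat >> h.py <<'E'
AX=np.array([.4472,.8944,0])
def cradle_T(p,tilt):  # p=x,y,yaw,h ; returns R,t
    return (R.from_euler('z',p[2])*R.from_rotvec(AX*tilt)).as_matrix(),np.array([p[0],p[1],p[3]])
def yellow(d):
    f=d['frame'].astype(int);m=((f[...,0]-f[...,2]>70)&(f[...,1]-f[...,2]>60)&(f[...,1]>.75*f[...,0])).astype(np.uint8)
    n,l,st,c=cv2.connectedComponentsWithStats(m);k=1+np.argmax(st[1:,4])
    h=cv2.convexHull(np.argwhere(l==k)[:,::-1].astype(np.int32));return cv2.fitEllipse(h)
def box(lx,ly,z0,z1,cx=0): return [[cx+a*lx/2,b*ly/2,z] for a in(-1,1) for b in(-1,1) for z in(z0,z1)]
SHIM=[np.array([[x,y,z] for y in(-.02,.02) for x,z in((-.015,0),(-.015,.031),(.015,.031),(.155,.003),(.155,0))]),np.array(box(.03,.024,.03,.054))]
MOD=[np.array(box(.11,.036,0,.036))]
def sil(d,hulls,p):
    im=np.zeros((420*4,560*4),np.uint8);Rz=R.from_euler('z',p[2]).as_matrix()
    for H in hulls:
        q=proj(d,H@Rz.T+np.r_[p[0],p[1],0])
        cv2.fillConvexPoly(im,cv2.convexHull(((q+.5)*4).astype(np.int32)),255)
    return cv2.resize(im,(560,420),interpolation=cv2.INTER_AREA)/255.
def fit(hulls,p0,views):
    def c(p): 
        e=0
        for d,m in views:
            s=sil(d,hulls,p);e+=1-np.minimum(s,m).sum()/np.maximum(s,m).sum()
        return e
    p0=np.array(p0,float);sx=np.array([p0]+[p0+v for v in np.diag([.012,.012,.15])])
    r=minimize(c,p0,method='Nelder-Mead',options=dict(initial_simplex=sx,xatol=2e-4,fatol=1e-4));return r.x,r.fun/len(views)
def roi(m,d,p,r):
    o=np.zeros(m.shape,np.uint8);u=proj(d,[[p[0],p[1],.02]])[0];
    rp=r*d['intrinsics'][0,0]/(d['view']@np.r_[p[:2],0,1])[2];cv2.circle(o,tuple(int(v) for v in u),int(rp),1,-1);return (m&(o>0))
def mask_brown(d): f=d['frame'].astype(int);return (f[...,0]-f[...,2]>35)&(f[...,0]>1.35*f[...,1])
def mask_mod(d):
    f=d['frame'].astype(int);g=f.sum(2)/3
    return (g>150)|(g<42)
def fitshim(c,ds,r=.13): 
    return fit(SHIM,c,[(d,roi(mask_brown(d),d,(c[0]+.07*np.cos(c[2]),c[1]+.07*np.sin(c[2])),r).astype(float)) for d in ds])
def fitmod(c,ds):
    return fit(MOD,c,[(d,roi(mask_mod(d),d,c,.085).astype(float)) for d in ds])
E
python3 - <<'E'
from h import *
import pickle
t,s=pickle.load(open('c0.pkl','rb'))
yt,ys=yellow(t),yellow(s);print(yt,ys)
B=np.array([[0,y,.021] for y in(.068,.002,-.064,-.13)])
Bp=np.array([[321,245],[437,258],[558,270],[677,285]])/6+[240,150]-.4
from scipy.optimize import least_squares
L=np.array([[-.045,.152,.067]])
def res(p):
    Rm,tt=cradle_T(p,-.07);f=lambda q:q@Rm.T+tt
    return np.r_[(proj(t,f(B))-Bp).ravel(),(proj(t,f(L))-yt[0]).ravel(),(proj(s,f(L))-ys[0]).ravel()]
g=onplane(t,yt[0],.08)
r=least_squares(res,[g[0],g[1]-.15,-.07,.018]);print('cradle',r.x,r.fun)
np.save('cr.npy',r.x)
Rm,tt=cradle_T(r.x,0);print('foot',Rm@[-.095,.19,.004]+tt,'insert yaw',np.arctan2(*(Rm@[.894,-.447,0])[[1,0]]))
# pixel guesses (t2: scale 420/800, offset 60,80)
k=lambda u,v,z=.03:onplane(t,(60+u*.525,80+v*.525),z)
a,b=k(285,305,.05),k(334,233,.0);g=np.r_[a[:2],np.arctan2(b[1]-a[1],b[0]-a[0])]
print('shim',fitshim(g,[t,s]),fitshim(g,[t]))
for uv in((275,210),(732,294)):
    c=k(*uv);g=np.r_[c[:2],0.]
    print('mod',g,fitmod(g,[t,s]),fitmod(g,[t]))
for nm,uv in(('spray',(326,115)),('reel',(643,140)),('drv',(237,390)),('drvtip',(213,308))): print(nm,k(*uv,.0))
E
```

```text
((265.3579406738281, 201.02671813964844), (17.822690963745117, 18.052284240722656), 144.5150604248047) ((427.0281982421875, 314.58978271484375), (21.979717254638672, 116.94987487792969), 1.653579592704773)
cradle [ 0.5431 -0.0408  0.7903 -0.424 ] [  10.4879   39.6867    1.8823   26.2497   -7.5684   12.9797  -16.7078
   -0.7795   32.708    51.7671 -113.429    -7.7595]
foot [ 0.3412  0.0254 -0.42  ] insert yaw 0.3266891363317219
shim (array([ 0.4593,  0.3359, -0.5759]), np.float64(0.10594239205395012)) (array([ 0.4596,  0.3363, -0.5783]), np.float64(0.10471181880710212))
mod [0.6278 0.3505 0.    ] (array([0.6272, 0.3508, 0.0614]), np.float64(0.5195073401306638)) (array([0.6256, 0.3511, 0.0386]), np.float64(0.27127104543275327))
mod [ 0.4629 -0.454   0.    ] (array([ 0.4634, -0.4594,  0.0087]), np.float64(0.6328995997195277)) (array([ 0.4627, -0.4542, -0.1213]), np.float64(0.3759021756062101))
spray [0.8014 0.2615 0.    ]
reel [ 0.7443 -0.3103  0.    ]
drv [0.3089 0.4294 0.    ]
drvtip [0.4566 0.471  0.    ]
```

```bash
python3 - <<'E'
s=open('h.py').read()
s=s.replace("def yellow(d):","def yellow(d,near):").replace("k=1+np.argmax(st[1:,4])","k=1+np.argmax([st[i,4]-1e3*(np.hypot(*(c[i]-near))>15) for i in range(1,n)])")
s=s.replace("def mask_mod(d):","def mask_mod(d,c=None):").replace("return (g>150)|(g<42)","g=cv2.GaussianBlur(g,(0,0),.7);q=roi(np.ones(g.shape,bool),d,c,.085);return abs(g-np.median(g[q]))>24").replace("mask_mod(d)","mask_mod(d,c)",2).replace("def mask_mod(d,c,c=None)","def mask_mod(d,c=None)")
open('h.py','w').write(s)
E
grep -n mask_mod h.py
cat > cr.py <<'E'
from h import *
import pickle
from scipy.optimize import least_squares
t,s=pickle.load(open('c0.pkl','rb'))
yt,ys=yellow(t,(265,201)),yellow(s,(251,222));print(yt,ys)
B=np.array([[0,y,.021] for y in(.068,.002,-.064,-.13)])
Bp=np.array([[321,245],[437,258],[558,270],[677,285]])/6+[240,150]-.4
L=np.array([[-.045,.152,.067]])
def res(p):
    Rm,tt=cradle_T(p,-.07);f=lambda q:q@Rm.T+tt
    return np.r_[(proj(t,f(B))-Bp).ravel(),(proj(t,f(L))-yt[0]).ravel(),(proj(s,f(L))-ys[0]).ravel(),(p[3]-.018)/.003]
g=onplane(t,yt[0],.08)
r=least_squares(res,[g[0],g[1]-.15,-.07,.018]);print('cradle',r.x,r.fun)
np.save('cr.npy',r.x)
Rm,tt=cradle_T(r.x,0);print('foot',Rm@[-.095,.19,.004]+tt,'insert yaw',np.arctan2(*(Rm@[.894,-.447,0])[[1,0]]))
for g in([.6256,.351,.04],[.4627,-.454,-.1]):
    for ds in([t],[t,s]): print('mod',fitmod(g,ds))
# overlay
o=t['frame'].copy();o2=s['frame'].copy()
pts=[[x,y,z] for x in(-.085,.085) for y in(-.1825,.1825) for z in(.021,)]+[[-.095,.19,.004],[-.01,-.169,.076],[-.01,.107,.076],[.062,-.169,.068],[.062,.107,.068]]
Rm,tt=cradle_T(r.x,-.07);P=np.array(pts)@Rm.T+tt
v=[]
for d,(x0,y0,x1,y1) in((t,(240,150,373,235)),(s,(200,140,310,260))):
    im=cv2.resize(d['frame'][y0:y1,x0:x1,::-1],None,fx=4,fy=4,interpolation=cv2.INTER_CUBIC).copy()
    for u in (proj(d,P)+.5-[x0,y0])*4: cv2.circle(im,tuple(int(a) for a in u),4,(0,0,255),1)
    v.append(im)
H=max(i.shape[0] for i in v);out=np.hstack([cv2.copyMakeBorder(i,0,H-i.shape[0],0,0,0) for i in v]);cv2.imwrite('pics/ov.png',cv2.resize(out,None,fx=.82,fy=.82))
E
python3 cr.py
```

```text
45:def mask_mod(d,c=None):
51:    return fit(MOD,c,[(d,roi(mask_mod(d,c),d,c,.085).astype(float)) for d in ds])
((265.3579406738281, 201.02671813964844), (17.822690963745117, 18.052284240722656), 144.5150604248047) ((251.43899536132812, 221.9082489013672), (13.267889022827148, 19.568771362304688), 88.47453308105469)
cradle [ 0.6118 -0.0155 -0.1268  0.0181] [-0.0952  0.1954  0.3341  0.0857 -0.0269  0.1604 -0.0423 -0.25   -0.0082
  0.2065 -0.3883  0.0462  0.0443]
foot [0.5416 0.185  0.0221] insert yaw -0.5904616402690808
mod (array([0.6283, 0.3508, 0.033 ]), np.float64(0.2173483554036736))
mod (array([0.628 , 0.3516, 0.029 ]), np.float64(0.2320606010926518))
mod (array([ 0.4619, -0.4516, -0.0791]), np.float64(0.18646524462082226))
mod (array([ 0.4631, -0.4516, -0.1099]), np.float64(0.1706045313088232))
```

View pics/ov.png

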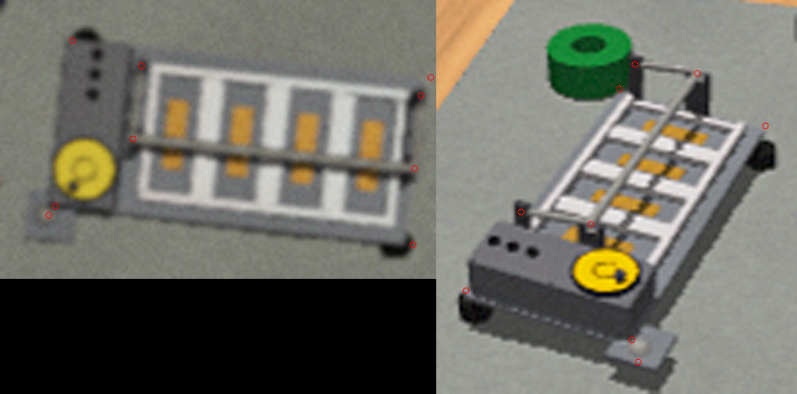

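The overlay matches the cradle well. Next I grasp the shim by its block and carry it to the insertion line.

```bash
cat >> h.py <<'E'
def pick_yaw(p,yaw):
    best=None
    for y in(yaw,yaw+np.pi):
        q=kinematics.solve_ik(list(p),list(down(y)))
        if q is not None and (best is None or abs(q[5])<abs(best[1])): best=(y,q[5])
    return best[0]
def st(msg=''):
    o=get_obs();print(msg,'t',round(o['time_s'],1),'p',o['position'],'w',round(o['gripper_width'],4),'gf',np.round(o['grip_force'],1),'F',np.round(o['wrist_force'],1))
    return o
def ballpos(d,Rm,tt):
    """ball centre in cradle frame relative to level centre, along low direction (m)"""
    f=d['frame'].astype(float); xs=np.arange(-30,31)*1e-3
    X,Y=np.meshgrid(xs,xs,indexing='ij')
    P=np.stack([X-.045,Y+.152,np.full(X.shape,.069)],-1).reshape(-1,3)@Rm.T+tt
    p=proj(d,P).astype(np.float32)
    g=cv2.remap((f[...,0]+f[...,1]).astype(np.float32),p[:,0].reshape(X.shape),p[:,1].reshape(X.shape),cv2.INTER_CUBIC)
    return cv2.GaussianBlur(g,(0,0),2.5),xs
def ball(ds,cr,tilt):
    Rm,tt=cradle_T(cr,tilt);out=[]
    for d in ds:
        g,xs=ballpos(d,Rm,tt);g=g.copy();X,Y=np.meshgrid(xs,xs,indexing='ij');g[np.hypot(X,Y)>.024]=1e4
        i=np.unravel_index(g.argmin(),g.shape);x,y=xs[i[0]],xs[i[1]]
        out.append(np.round([(-.894*x+.447*y)*1e3,(.447*x+.894*y)*1e3,g.min(),np.median(g[g<9e3])],1))
    return out
E
python3 - <<'E'
from h import *
cr=np.load('cr.npy')
t,s=cam('top'),cam('side')
print(ball([t,s],cr,-.07))
p,e=fitshim([.4595,.336,-.577],[t,s]);print(p,e)
yaw=pick_yaw((p[0],p[1],.15),p[2]);Q=down(yaw);print(yaw)
bot.reach([p[0],p[1],.15],Q);bot.servo_line([p[0],p[1],.051],velocity=.08)
hand.move_gripper(.02,strength=60);st('grip')
bot.servo_line([p[0],p[1],.071],velocity=.08);st('lift')
E
```

```text
[array([ 20.6,   0.9, 175.9, 372. ]), array([ 17.9,  -2.2, 111. , 432.7])]
[ 0.4595  0.336  -0.577 ] 0.10785612875295564
2.564592653589793
grip t 6.8 p [0.4596 0.336  0.0513] w 0.0226 gf 59.3 F [-1.4 -1.1  5.4]
lift t 7.2 p [0.4599 0.3363 0.0717] w 0.0224 gf 58.9 F [-0.5 -0.1 -0.8]
```

```bash
python3 - <<'E'
from h import *
cr=np.load('cr.npy');Rm,tt=cradle_T(cr,0);foot=Rm@[-.095,.19,.004]+tt
u=np.array([np.cos(-.5905),np.sin(-.5905)])
Q=down(-.5905+np.pi)
at=lambda d,z:[*(foot[:2]-d*u),z]
bot.servo_line(at(.19,.071),Q,velocity=.12);bot.servo_line(at(.19,.0515),velocity=.05);st('down')
print(fitshim([*at(.19,0)[:2],-.59],[cam('top'),cam('side')]),at(.19,0))
for d in(.15,.12,.10):
    bot.servo_line(at(d,.0515),velocity=.04);st(d)
t,s=cam('top'),cam('side')
print(ball([t,s],cr,-.04))
cv2.imwrite('pics/in.png',np.hstack([cv2.resize(d['frame'][y:y+130,x:x+130,::-1],None,fx=3,fy=3) for d,x,y in((t,190,150),(s,190,180))]))
E
```

```text
down t 8.6 p [0.3836 0.2905 0.0511] w 0.0229 gf 61.0 F [-0.3 -2.5  5.3]
(array([ 0.3848,  0.2914, -0.5977]), np.float64(0.29771547961012335)) [np.float64(0.3837568124994939), np.float64(0.2908009623759406), 0]
0.15 t 9.8 p [0.4168 0.2686 0.0515] w 0.0226 gf 60.1 F [-0.4  0.3 -1.3]
0.12 t 10.7 p [0.4417 0.2518 0.0515] w 0.0228 gf 60.1 F [-0.2  0.1 -1.7]
0.1 t 11.4 p [0.4558 0.2409 0.0511] w 0.0226 gf 60.8 F [-12.8  10.7   4.2]
[array([ 19.2,   0.4, 171.3, 376.6]), array([ 21.5,   0.4, 115.5, 438.6])]
```

View pics/in.png

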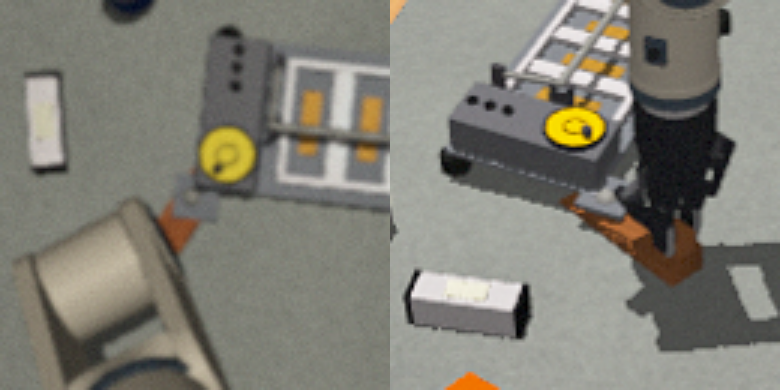

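```bash
cat > push.py <<'E'
from h import *
import sys
cr=np.load('cr.npy');Rm,tt=cradle_T(cr,0);foot=Rm@[-.095,.19,.004]+tt
u=np.array([np.cos(-.5905),np.sin(-.5905)])
at=lambda d,z:[*(foot[:2]-d*u),z]
for d in map(float,sys.argv[1:]):
    bot.servo_line(at(d,.0515),velocity=.03);bot.dwell(.3);st(d)
    print(ball([cam('top'),cam('side')],cr,0.))
E
python3 push.py .09 .08 .072
```

```text
0.09 t 12.3 p [0.4631 0.2353 0.051 ] w 0.023 gf 61.4 F [-17.   11.6   7.9]
[array([ 19.2,   0.4, 175.7, 371.1]), array([-20.6, -12.1, 102.7, 427.6])]
0.08 t 13.1 p [0.4711 0.2297 0.051 ] w 0.0228 gf 61.5 F [-18.5  11.6   8.9]
[array([ 15.6,   0. , 178.7, 377. ]), array([ 19.2,   2.7, 113.7, 424.4])]
0.072 t 14.0 p [0.4778 0.2252 0.051 ] w 0.023 gf 61.5 F [-18.1   9.8   8.8]
[array([ 11.2,   0. , 177. , 379.9]), array([ 14.8,   0.4, 111.7, 423.8])]
```

```bash
python3 push.py .062 .052 .046
```

```text
0.062 t 14.8 p [0.4859 0.2197 0.051 ] w 0.023 gf 61.6 F [-18.1  11.3  10.2]
[array([  8.5,   1.3, 160.8, 382.1]), array([  8.5,  -0.9, 109.4, 443.6])]
0.052 t 15.7 p [0.4942 0.2142 0.051 ] w 0.0225 gf 61.7 F [-17.9  11.   11.4]
[array([  4.9,   0.9, 143.4, 386.7]), array([  2.2,  -2.2, 108.7, 447.1])]
0.046 t 16.5 p [0.4994 0.2107 0.051 ] w 0.0227 gf 61.6 F [-17.3   9.8   9.4]
[array([  3.1,   1.8, 169.7, 387.3]), array([ -1.3,  -2.7, 121.9, 448.7])]
```

```bash
cat >> h.py <<'E'
def ball2(ds,cr):
    Rm,tt=cradle_T(cr,0.);c=Rm@[-.045,.152,.067]+tt;out=[]
    for d,(b) in zip(ds,ball(ds,cr,0.)):
        e=yellow(d,proj(d,[c])[0]);w=Rm.T@(onplane(d,e[0],c[2])-tt)-[-.045,.152,.067]
        out.append(np.round([b[0]-1e3*(-.894*w[0]+.447*w[1]),b[1]-1e3*(.447*w[0]+.894*w[1])],1))
    return out
E
python3 - <<'E'
from h import *
cr=np.load('cr.npy')
print(ball2([cam('top'),cam('side')],cr))
hand.move_gripper(.05);bot.dwell(.5);st('rel')
t,s=cam('top'),cam('side')
print(ball([t,s],cr,0.),ball2([t,s],cr))
cv2.imwrite('pics/lv.png',np.hstack([cv2.resize(d['frame'][y:y+40,x:x+40,::-1],None,fx=9,fy=9,interpolation=cv2.INTER_CUBIC) for d,x,y in((t,245,181),(s,231,200))]))
E
```

```text
[array([1.7, 0.9]), array([-94.4, 410.7])]
rel t 17.6 p [0.5034 0.2106 0.0515] w 0.0501 gf 0.0 F [ 0.4 -0.5  0.7]
[array([  1.8,   1.3, 180.5, 386.8]), array([ -1.3,  -2.7, 121.3, 444.3])] [array([1.7, 0.9]), array([-94.8, 416.3])]
```

View pics/lv.png

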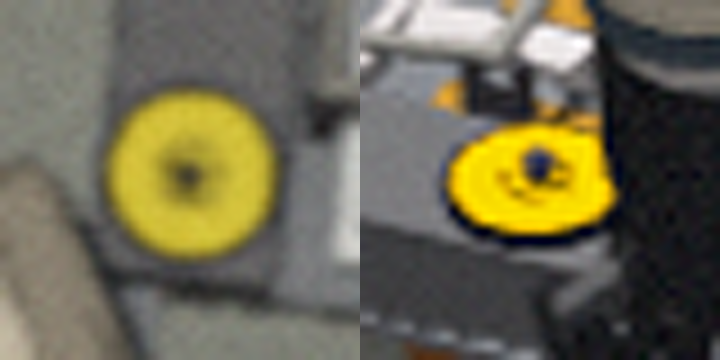

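The ball sits about 1–2 mm from centre, well inside the ring, with the shim released. Next I swing the bail back.

```bash
cat > bail.py <<'E'
from h import *
cr=np.load('cr.npy');Rm,tt=cradle_T(cr,0)
W=lambda p:Rm@np.array(p)+tt
grip=lambda th,r=.072:W([.062-r*np.cos(th),-.031,.068+r*np.sin(th)])-[0,0,.002]
E
python3 - <<'E'
from bail import *
o=get_obs()['position'];bot.servo_line([o[0],o[1],.2],velocity=.15)
p=grip(0);yaw=pick_yaw([p[0],p[1],.2],cr[2]+np.pi/2);print(yaw)
bot.reach([p[0],p[1],.2],down(yaw))
bot.servo_line([p[0],p[1],p[2]+.01],velocity=.12);st('above');bot.servo_line(p,velocity=.05);st('at')
hand.move_gripper(.005,strength=25);st('grip')
for th in np.arange(.25,2.51,.25):
    bot.servo_line(grip(th),velocity=.1);o=st(round(th,2))
E
```

```text
1.443982295526622
above t 20.9 p [ 0.5986 -0.0449  0.0949] w 0.0501 gf 0.0 F [ 0.5 -0.1  0.1]
at t 21.2 p [ 0.5977 -0.045   0.0839] w 0.0502 gf 0.0 F [-0.4  1.3  1. ]
grip t 21.7 p [ 0.5985 -0.045   0.0843] w 0.0089 gf 24.4 F [ 2.2 -0.6 -0.6]
0.25 t 22.0 p [ 0.6037 -0.0456  0.1033] w 0.0088 gf 25.1 F [12.  -2.1 -6.5]
0.5 t 22.3 p [ 0.6132 -0.0468  0.1197] w 0.0094 gf 25.1 F [ 25.9  -3.5 -19.7]
0.75 t 22.7 p [ 0.622  -0.048   0.1323] w 0.0093 gf 24.3 F [ 26.3  -2.  -30.9]
1.0 t 23.0 p [ 0.6327 -0.0494  0.1425] w 0.0091 gf 24.4 F [ 16.5  -2.4 -29.3]
1.25 t 23.3 p [ 0.6467 -0.0513  0.15  ] w 0.0091 gf 24.8 F [  9.4  -1.7 -21. ]
1.5 t 23.7 p [ 0.6635 -0.0535  0.1544] w 0.0092 gf 24.6 F [  2.2  -1.3 -16.3]
1.75 t 24.0 p [ 0.6816 -0.0558  0.1546] w 0.0089 gf 24.7 F [ -1.7  -1.8 -10.8]
2.0 t 24.3 p [ 0.6993 -0.0581  0.1501] w 0.0089 gf 24.7 F [-1.8 -3.4 -4. ]
2.25 t 24.7 p [ 0.715  -0.0601  0.1411] w 0.0091 gf 24.6 F [ 0.7 -4.8 -0.2]
2.5 t 25.0 p [ 0.7275 -0.0616  0.1278] w 0.0091 gf 24.7 F [ 2.  -5.4  0.2]
```

```bash
python3 - <<'E'
from bail import *
hand.move_gripper(.05);bot.dwell(.2);o=get_obs()['position']
bot.servo_line([o[0],o[1],.25],velocity=.2)
bot.reach([.45,.36,.28],down(pick_yaw([.45,.36,.28],0)))
bot.dwell(.2)
t,s=cam('top'),cam('side')
import pickle;pickle.dump((t,s),open('c1.pkl','wb'))
print(ball([t,s],cr,0.),ball2([t],cr));st()
a=cv2.resize(t['frame'][140:240,220:400,::-1],None,fx=3,fy=3);b=cv2.resize(s['frame'][130:300,180:320,::-1],None,fx=1.76,fy=1.76)
print(a.shape,b.shape);cv2.imwrite('pics/b1.png',np.hstack([a,b[:300]]))
E
```

```text
[array([  1.8,   1.3, 182.1, 389. ]), array([ -1.3,  -2.7, 123.1, 450. ])] [array([1.7, 0.8])]
 t 28.6 p [0.4503 0.3597 0.2799] w 0.0498 gf 0.0 F [ 0.2 -1.  -0.6]
(300, 540, 3) (299, 246, 3)Traceback (most recent call last):
  File "<stdin>", line 10, in <module>
    return _nx.concatenate(arrs, 1, dtype=dtype, casting=casting)
           ~~~~~~~~~~~~~~~^^^^^^^^^^^^^^^^^^^^^^^^^^^^^^^^^^^^^^^
ValueError: all the input array dimensions except for the concatenation axis must match exactly, but along dimension 0, the array at index 0 has size 300 and the array at index 1 has size 299
```

```bash
cat > recr.py <<'E'
from h import *
from scipy.optimize import least_squares
def recr(t,cr):
    """refit level cradle pose (x,y,yaw) from orange pads in top view"""
    Rm,tt=cradle_T(cr,0);B=np.array([[0,y,.021] for y in(.068,.002,-.064,-.13)])
    f=t['frame'].astype(int);m=((f[...,0]-f[...,2]>70)&(f[...,1]<.8*f[...,0])).astype(np.uint8)
    n,l,S,c=cv2.connectedComponentsWithStats(m);M=[];K=[]
    for b in B:
        u=proj(t,[Rm@b+tt])[0];i=1+np.argmin(np.hypot(*(c[1:]-u).T))
        if np.hypot(*(c[i]-u))<3 and S[i,4]>60: M.append(b);K.append(c[i])
    M=np.array(M);K=np.array(K)
    def res(p):
        Rm,tt=cradle_T([*p,cr[3]],0);return (proj(t,M@Rm.T+tt)-K).ravel()
    r=least_squares(res,cr[:3]);print(len(M),'pads',r.x-cr[:3],'res',np.round(r.fun,2),S[:,4][S[:,4]>60]);return np.r_[r.x,cr[3]]
E
python3 - <<'E'
from recr import *
import pickle
t,s=pickle.load(open('c1.pkl','rb'));cr=np.load('cr.npy')
n=recr(t,cr);print(n);np.save('cr1.npy',n)
a=cv2.resize(t['frame'][140:240,220:400,::-1],(540,300));b=cv2.resize(s['frame'][130:300,180:320,::-1],(246,300))
cv2.imwrite('pics/b1.png',np.hstack([a,b]))
for g in([.6283,.3508,.033],[.4625,-.4516,-.09]): print(fitmod(g,[t,s]),fitmod(g,[t]))
E
```

```text
4 pads [ 0.0003  0.0002 -0.0114] res [-0.01 -0.06 -0.05  0.06 -0.04  0.06  0.1  -0.05] [159030  75337    121    114    115    118     91    231]
[ 0.6121 -0.0152 -0.1382  0.0181]
(array([0.6274, 0.3514, 0.0421]), np.float64(0.20708587453027205)) (array([0.6284, 0.3502, 0.0495]), np.float64(0.21954320362023128))
(array([ 0.4623, -0.4517, -0.1116]), np.float64(0.17171524376711256)) (array([ 0.4617, -0.4515, -0.0909]), np.float64(0.18670294167658563))
```

View pics/b1.png

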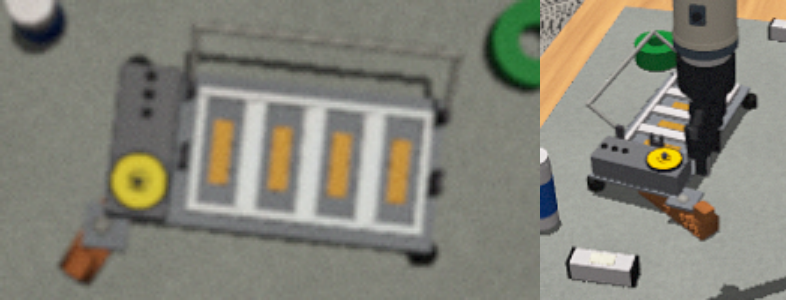

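The bail is fully back and the level reading is unchanged. Now the first module.

```bash
cat > mod.py <<'E'
from recr import *
import pickle
def grab(p):
    yaw=pick_yaw([p[0],p[1],.2],p[2]);Q=down(yaw)
    hand.move_gripper(.06);bot.reach([p[0],p[1],.16],Q);bot.servo_line([p[0],p[1],.030],velocity=.1)
    hand.move_gripper(.03,strength=60);st('grip')
    bot.servo_line([p[0],p[1],.18],velocity=.15);o=st('lift');return yaw,o['gripper_width']>.03
def place(y,yaw,pyaw,cr,dx=0.):
    Rm,tt=cradle_T(cr,0);g=Rm@[dx,y,.021]+tt;ty=yaw-pyaw+cr[2]
    ys=[ty,ty+np.pi,ty-np.pi];ty=min(ys,key=lambda a:abs(a-yaw))
    bot.reach([g[0],g[1],.18],down(ty));o=st('over')
    if o['gripper_width']<.03: print('LOST');return False
    bot.servo_line([g[0],g[1],g[2]+.045],velocity=.12);bot.dwell(.2);f0=get_obs()['wrist_force'][2]
    for dz in np.arange(.036,.0255,-.0015):
        bot.servo_line([g[0],g[1],g[2]+dz],velocity=.03);f=get_obs()['wrist_force'][2]
        if f-f0>4: break
    st(f'down {dz:.4f} f0 {f0:.1f}')
    hand.move_gripper(.048);bot.servo_line([g[0],g[1],.19],velocity=.12);return True
E
python3 - <<'E'
from mod import *
cr=np.load('cr1.npy');p=[.6279,.3507,.045]
yaw,ok=grab(p);print(yaw,ok)
if ok: place(.002,yaw,p[2],cr)
p=[.46,.33,.28];bot.reach(p,down(pick_yaw(p,0)))
t,s=cam('top'),cam('side');pickle.dump((t,s),open('c2.pkl','wb'));st()
print(ball([t,s],cr,0.),ball2([t],cr))
a=cv2.resize(t['frame'][140:240,220:400,::-1],(540,300));b=cv2.resize(s['frame'][130:300,180:320,::-1],(246,300))
cv2.imwrite('pics/m1.png',np.hstack([a,b]))
g=[.4623,-.4517,-.1];print(fitmod(g,[t,s]))
E
```

```text
grip t 31.5 p [0.6285 0.3509 0.031 ] w 0.035 gf 62.8 F [-0.7 -1.   6.2]
lift t 32.6 p [0.6272 0.3503 0.1787] w 0.035 gf 61.7 F [ 0.2 -0.6 -3.5]
3.186592653589793 True
over t 34.0 p [ 0.6128 -0.0123  0.18  ] w 0.0348 gf 61.7 F [-0.1 -1.1 -2.6]
down 0.0315 f0 -3.6 t 36.4 p [ 0.6126 -0.0132  0.0722] w 0.0346 gf 63.9 F [-6.   0.6 15.5]
 t 39.3 p [0.4606 0.3291 0.2796] w 0.0482 gf 0.0 F [-0.7 -0.7 -1.4]
[array([  3.1,  -0.4, 179.7, 383.9]), array([  0. ,  -4.5, 118.5, 445.2])] [array([1.6, 1. ])]
(array([ 0.4611, -0.4515, -0.078 ]), np.float64(0.17253488531789446))
```

View pics/m1.png

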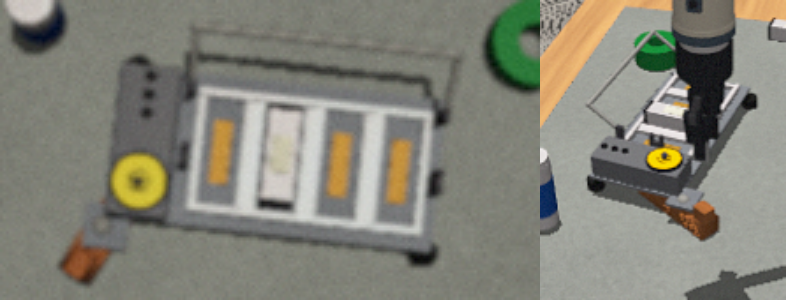

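Module 1 lies centred and flat in its bay, at (280,157) in the crop. Now the second.

```bash
python3 - <<'E'
from mod import *
cr=np.load('cr1.npy');t=pickle.load(open('c2.pkl','rb'))[0];recr(t,cr)
p=[.4617,-.4516,-.09]
yaw,ok=grab(p);print(yaw,ok)
if ok: place(-.064,yaw,p[2],cr)
p=[.35,.40,.28];bot.reach(p,down(pick_yaw(p,0)))
t,s=cam('top'),cam('side');pickle.dump((t,s),open('c3.pkl','wb'));st()
print(ball([t,s],cr,0.),ball2([t,s],cr))
a=cv2.resize(t['frame'][140:240,220:400,::-1],(540,300));b=cv2.resize(s['frame'][130:300,180:320,::-1],(246,300))
cv2.imwrite('pics/m2.png',np.hstack([a,b]))
E
```

```text
3 pads [-0.0004 -0.0001  0.0064] res [-0.06  0.    0.13 -0.01 -0.07  0.01] [157300  77169    116    114    115     86    246]
grip t 44.2 p [ 0.4622 -0.4522  0.031 ] w 0.0352 gf 61.8 F [0.2 0.  4.8]
lift t 45.3 p [ 0.4612 -0.4511  0.1789] w 0.0345 gf 60.9 F [ 0.9  0.  -1.9]
-0.09 True
over t 46.8 p [ 0.6032 -0.0796  0.18  ] w 0.0348 gf 60.9 F [-0.6  0.1 -1.3]
down 0.0315 f0 -2.2 t 49.2 p [ 0.6035 -0.0787  0.0723] w 0.035 gf 63.3 F [-5.8  1.  17. ]
 t 52.7 p [0.3505 0.3996 0.2798] w 0.0476 gf 0.0 F [ 0.6 -0.7  0.3]
[array([  3.1,  -0.4, 178.6, 386.9]), array([  0. ,  -4.5, 114.5, 445.1])] [array([1.4, 0.8]), array([-161.7,  339.3])]
```

View pics/m2.png

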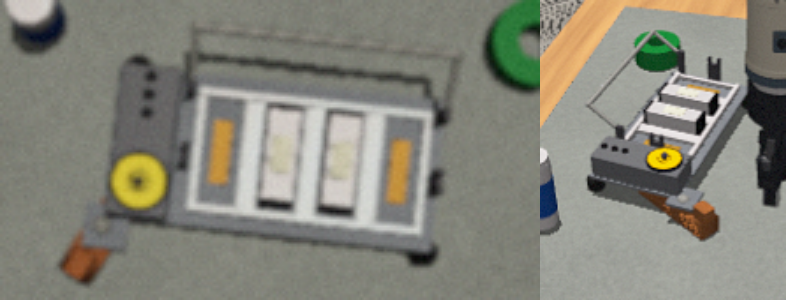

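Both modules are flat and the level is unchanged. Now I close the bail by caging the bar loosely to carry it over, then pressing it down from above.

```bash
python3 - <<'E'
from bail import *
p=np.array([.7275,-.0616,.1285]);yaw=pick_yaw([p[0],p[1],.22],cr[2]+np.pi/2)
bot.reach([p[0],p[1],.22],down(yaw));hand.move_gripper(.05)
bot.servo_line(p,velocity=.1);hand.move_gripper(.022);st('cage')
for th in np.arange(2.25,.44,-.15):
    bot.servo_line(grip(th)+[0,0,.001],velocity=.1);o=st(round(th,2))
    if np.linalg.norm(o['wrist_force'])>25: print('stop');break
t,s=cam('top'),cam('side')
a=cv2.resize(t['frame'][140:240,220:400,::-1],(540,300));b=cv2.resize(s['frame'][130:300,180:320,::-1],(246,300))
cv2.imwrite('pics/b2.png',np.hstack([a,b]))
E
```

```text
cage t 56.5 p [ 0.7276 -0.0616  0.1288] w 0.022 gf 0.0 F [-0.  -1.2 -0.8]
2.25 t 56.8 p [ 0.7143 -0.0598  0.1418] w 0.0221 gf 0.5 F [ 1.1  0.3 -0.1]
2.1 t 57.1 p [ 0.7066 -0.0588  0.1481] w 0.022 gf 2.4 F [ 4.1 -1.4  3.8]
1.95 t 57.3 p [ 0.6962 -0.0575  0.1521] w 0.0221 gf 1.9 F [ 4.5 -0.   3.5]
1.8 t 57.6 p [ 0.6845 -0.056   0.1543] w 0.0221 gf 0.0 F [-0.5  0.1 -0.1]
1.65 t 57.9 p [ 0.6743 -0.0547  0.1562] w 0.0224 gf 0.0 F [-0.3  0.2  0.1]
1.5 t 58.1 p [ 0.6639 -0.0534  0.1566] w 0.0221 gf 0.0 F [0.2 0.3 0.2]
1.35 t 58.4 p [ 0.6534 -0.052   0.1552] w 0.022 gf 0.0 F [ 1.  -0.5  0.5]
1.2 t 58.6 p [ 0.6432 -0.0507  0.1521] w 0.0225 gf 0.0 F [-0.5 -0.3  0. ]
1.05 t 58.9 p [ 0.6335 -0.0495  0.1474] w 0.0221 gf 0.0 F [ 1.   0.8 -0.4]
0.9 t 59.1 p [ 0.6246 -0.0484  0.1413] w 0.022 gf 0.0 F [0.1 0.5 0.5]
0.75 t 59.4 p [ 0.6167 -0.0474  0.1339] w 0.022 gf 0.0 F [0.5 1.1 0.1]
0.6 t 59.7 p [ 0.6101 -0.0465  0.1255] w 0.022 gf 0.0 F [-0.2 -0.6 -0.6]
0.45 t 59.9 p [ 0.6049 -0.0458  0.1163] w 0.0218 gf 0.0 F [-0.6 -0.2  0.2]
```

View pics/b2.png

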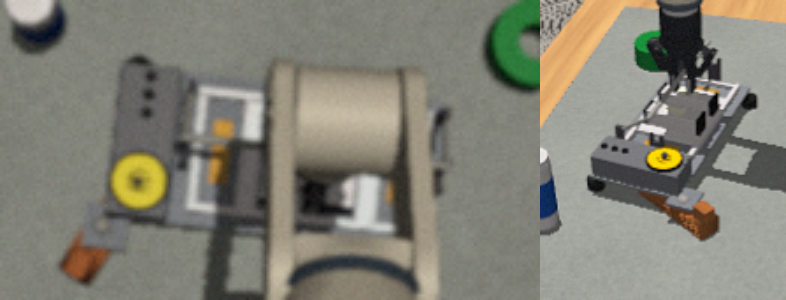

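```bash
python3 - <<'E'
from bail import *
o=get_obs()['position'];bot.servo_line([o[0],o[1],.24],velocity=.1);st('up')
p=[.35,.40,.28];bot.reach(p,down(pick_yaw(p,0)))
t,s=cam('top'),cam('side')
print(ball([t,s],cr,0.))
v=[]
cr1=np.load('cr1.npy');Rm,tt=cradle_T(cr1,0)
for d,(x0,y0,w,h,S) in((t,(220,140,180,100,520)),(s,(190,120,120,140,260))):
    f=S/w;im=cv2.resize(d['frame'][y0:y0+h,x0:x0+w,::-1],None,fx=f,fy=f,interpolation=cv2.INTER_CUBIC).copy()
    for th,c in((.3,(0,0,255)),(.6,(0,255,0)),(.9,(255,0,0)),(1.8,(255,0,255))):
        P=[Rm@[.062-.072*np.cos(th),y,.068+.072*np.sin(th)]+tt for y in(-.169,-.031,.107)]
        for u in (proj(d,P)+.5-[x0,y0])*f: cv2.circle(im,tuple(int(a) for a in u),3,c,1)
    v.append(cv2.copyMakeBorder(im,0,320-im.shape[0],0,0,0))
cv2.imwrite('pics/b3.png',np.hstack(v))
E
```

```text
up t 61.4 p [ 0.6048 -0.0458  0.2392] w 0.0219 gf 0.0 F [-0.   0.3  0.2]
[array([  1.8,   1.3, 183.5, 390. ]), array([ -1.3,  -2.7, 115.9, 448.7])]
```

View pics/b3.png

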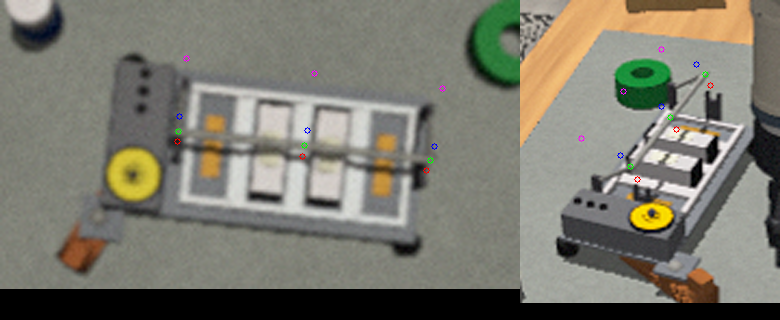

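The bar is at about 0.6 rad and free in both views, matching the green markers. Now I press it down with closed fingers.

```bash
python3 - <<'E'
from bail import *
cr=np.load('cr1.npy');Rm,tt=cradle_T(cr,0)
tip=lambda th:W([.062-.072*np.cos(th)-.002,-.031,.068+.072*np.sin(th)])+[0,0,.0225]
W=lambda p:Rm@np.array(p)+tt
p=tip(.75);p[2]+=.03;yaw=pick_yaw(p,cr[2]+np.pi/2)
bot.reach([p[0],p[1],.24],down(yaw));hand.move_gripper(0.)
bot.servo_line(p,velocity=.1);st('above')
for th in [.6,.45,.3,.2,.1,.05,.02,0,-.02,-.04,-.06]:
    bot.servo_line(tip(th),velocity=.04);o=st(th)
    if th<.11:
        bot.dwell(.1)
        if o['wrist_force'][2]>10: break
bot.dwell(.3)
o=get_obs()['position'];bot.servo_line([o[0],o[1],.24],velocity=.1)
p=[.35,.40,.28];bot.reach(p,down(pick_yaw(p,0)));bot.dwell(.3)
t,s=cam('top'),cam('side')
print(ball([t,s],cr,0.),ball2([t],cr))
v=[]
for d,(x0,y0,w,h,S) in((t,(220,140,180,100,520)),(s,(190,120,120,140,260))):
    f=S/w;im=cv2.resize(d['frame'][y0:y0+h,x0:x0+w,::-1],None,fx=f,fy=f,interpolation=cv2.INTER_CUBIC).copy()
    for th,c in((.0,(0,0,255)),(.2,(0,255,0))):
        P=[Rm@[.062-.072*np.cos(th),y,.068+.072*np.sin(th)]+tt for y in(-.169,-.031,.107)]
        for u in (proj(d,P)+.5-[x0,y0])*f: cv2.circle(im,tuple(int(a) for a in u),3,c,1)
    v.append(cv2.copyMakeBorder(im,0,320-im.shape[0],0,0,0))
cv2.imwrite('pics/b4.png',np.hstack(v))
E
```

```text
above t 66.3 p [ 0.6153 -0.047   0.188 ] w 0.0003 gf 0.0 F [-0.4 -1.3  0.1]
0.6 t 67.4 p [ 0.6087 -0.046   0.1496] w -0.0002 gf 0.0 F [-0.   0.3  0.4]
0.45 t 67.8 p [ 0.6027 -0.0452  0.1396] w 0.0002 gf 0.0 F [-0.1 -0.9  0.7]
0.3 t 68.2 p [ 0.5988 -0.0447  0.1296] w 0.0 gf 0.0 F [ 0.4 -1.   0.4]
0.2 t 68.6 p [ 0.597  -0.0445  0.1226] w 0.0 gf 0.0 F [ 0.4  1.  -0.2]
0.1 t 68.9 p [ 0.596  -0.0443  0.1155] w 0.0 gf 0.0 F [ 0.2  0.1 -0.3]
0.05 t 69.2 p [ 0.5958 -0.0443  0.112 ] w 0.0001 gf 0.0 F [0.  0.5 0.4]
0.02 t 69.6 p [ 0.5963 -0.0443  0.1104] w -0.0 gf 1.4 F [0.7 0.4 2.6]
0 t 69.9 p [ 0.5965 -0.0444  0.11  ] w -0.0003 gf 7.6 F [-3.3 -1.1 14.9]
[array([  3.1,  -0.4, 183. , 386.4]), array([  0. ,  -4.5, 115.8, 443.3])] [array([1.6, 0.8])]
```

View pics/b4.png

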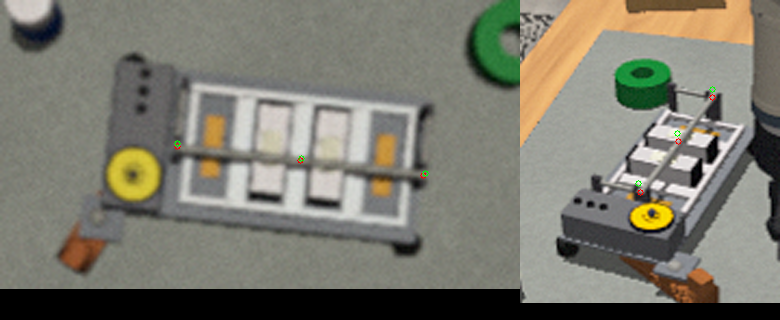

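The bar is on the closed-position markers and took a hard stop at the expected height. The ball is still in the ring and both modules are flat, so I'm handing in.

```bash
python3 -c "
from h import *
st();print(hand_in())"
```

```text
t 74.1 p [0.3502 0.3998 0.28  ] w -0.0002 gf 0.0 F [ 0.1  0.4 -0.8]
the job is handed in; nothing more can be done
None
```

I handed the job in at 74 s. By my last camera readings the ball sat about 1–2 mm from centre on the shim, both modules lay flat in their own bays, and the bail was down in its catches; the hand-in call returned no verdict.

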